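# Set the length stop of a tube-cutting jig and feed the tube up to it

## Task

Get the tube-cutting jig ready for the saw, all by pushing with a fingertip: the tube must not be lifted out of its groove. First push the dial's crank handle round until the white index mark lines up with the red line of the scale, which brings the stop rod to the wanted length. Then push the brass tube along its groove until its nose rests against the stop rod, with the dial still on the red line, and take the hand away, leaving the saw, jar, small clamp and file that lie round the jig undisturbed.

Things in the scene. Friction and masses are not known exactly. Their poses are not given: they have to be found in the camera images.
- jig: tube-cutting jig, fixed; grey base 66 x 310 mm, 12 mm thick. Origin on the bench under the saw slot; y runs along the V-groove (at x = 0) from tube to dial, z up. Steel V-block 40 mm wide, top 40 mm over the bench, from y = -118 to +56 mm; base ends at y = -134 mm. Saw guide posts 60 mm high at y = 0, x = +-25 mm. The dial's drum, 56 mm radius, at x = 7, y = 113 mm
- dial (a joint): angle of the dial, rad, grows anticlockwise seen from above, range 0 to 3.6, no detents; stiff, stays where it is left (about 0.22 N m, i.e. 6 to 7 N at the handle). One rad moves the stop rod 7 mm towards the tube. It always starts clockwise of the red line by 0.7 to 2.7 rad, and can be turned past the line
- dial_axis (a point): point on the vertical axis of the dial, 65.5 mm over the bench. The dial is a black disc of radius 46.5 mm, its top face 64 mm over the bench, with an aluminium boss (radius 14 mm, 7 mm high) in the middle
- handle_top (a point): centre of the top of the dial's upright aluminium crank handle: a round peg 13 mm thick, 30 mm tall, rising from the dial face (64 mm) to 94 mm over the bench, 35 mm from the dial axis, opposite the index mark. Push it sideways with a fingertip to turn the dial
- index_mark (a point): outer end of the white index line on the dial, at the dial's rim, 46.5 mm from the axis; the line is 3.6 mm wide and 24 mm long, on the side of the dial away from the handle
- red_line (a point): inner end of the red target line on the white scale ring round the dial, 46.5 mm from the axis; the line is 3.4 mm wide and 11.5 mm long, the other 35 lines are thin and black, 10 degrees apart. The ring is fixed. Lined up means that this point and the index mark coincide seen from above
- stop_face (a point): centre of the flat end of the stop rod (dark steel tip, 12 mm across) that faces the tube, on the groove's centre line 39.5 mm over the bench; it moves along the groove with the dial and does not give way to a push of less than about 30 N
- tube_nose (a point): centre of the end of the brass tube that faces the stop. The tube is loose, 165 mm long, 12 mm in diameter, about 70 g, and lies in the groove, its axis 39.5 mm over the bench; the nose starts 18 to 45 mm from the stop's wanted place
- tube_tail (a point): centre of the tube's other end, away from the dial. It sticks out past the end of the V-block, by 42 to 62 mm at the start and still 17 mm or more at the end, over the base plate or the bench, so that a fingertip can stand behind it below the height of its axis; it slides with less than 1 N
- tube_center (a point): centre of the tube, its y axis along the tube towards the nose
- saw: jeweller's saw frame with turned wooden handle, lying on the bench on the robot's side of the jig, 67 x 267 x 21 mm, loose, to be left alone; origin at the centre of its underside
- jar: round stoneware flux jar with lid knob, 55 mm across, 60 mm high, standing behind the jig, loose, to be left alone; origin at the centre of its underside
- clamp_jig: small steel tube holder, 13 x 104 x 15 mm, lying behind the jig, loose, to be left alone; origin at the centre of its underside
- file: needle file, 7 x 170 x 7 mm, lying behind the jig, loose, to be left alone; origin at the centre of its underside
There are look-alikes about, which are no part of the job. Of the things that look like the part that bears tube_nose, the larger one is meant.

How it is judged:
By the outcome, as a careful person would: the job done as asked, in the order asked, and still so for the second after the job is handed in, with the robot touching nothing.
It also fails if it takes over 54 s, if anything falls off the work surface, if the arm or the gripper's body presses on something with over 40 N, if the wrist force passes 120 N, or if a joint passes its speed limit or range.

## Robot

A 7-joint arm with a two-finger parallel gripper is mounted at the origin on a cart in front of the work surface, level with it; the furniture and walls round the work are solid. World frame = base frame: x ahead of the robot, y to its left, z up, the work surface at z = 0. Lengths are in mm, angles in degrees, forces in N, time in s.
With the tool pointing down it reaches from about 350 to 900 mm from the base axis. Payload 8.1 kg.
Tool frame: the origin (TCP) lies between the finger pads; the fingertips stand 17 mm ahead of it and the grasp point (between the pads) lies 2 mm behind it; z points along the fingers, y is the line along which they close (so a half turn about z gives the same grasp; the last joint's range is limited). The gripper opens to 92 mm and grips with 3 to 60 N. Pads are 19 mm wide; open, the fingers measure 130 mm over their backs; the gripper's body (75 mm by 190 mm) begins 47 mm behind the grasp point.
Start: joints at [67.403, 24.895, 1.432, 90.138, -0.665, 64.973, -4.303], TCP at [179.774, -598.6, 243.742] pointing down, gripper open.
Joint ranges: [-149.89, 149.89], [-25.12, 119.58], [-72.63, 75.52], [4.76, 147.25], [-75.54, 255.54], [6.69, 114.76], [-157.13, 157.13]. Speed limits (degrees/s): [127.2, 127.2, 172.46, 172.46, 180, 180, 180].

## Interface

Orientations are given as [roll, pitch, yaw] about the fixed x, y, z axes, in that order (R = Rz(yaw) Ry(pitch) Rx(roll)).
In Python, from rig import manip, get_image, get_calibration, finder gives the robot as it stands. The module is installed in compiled form; this text tells all that it offers.
- The arm moves only by the tool jog_arm, never from a script. Its argument "rows" is a list of rows, each a list of 3 entries, a list of its own where there are three numbers: the closure, from 0 (fully open) to 1 (shut), then the shift along the tool's x, y, z scaled (see below), then the turn, a rotation vector about the tool's x, y, z scaled (see below). In form: [[fingers, [tx, ty, tz], [rx, ry, rz]], ...]. A call has 1 to 20 rows; each row is the pose to reach, as a shift and turn from the pose commanded when the call began, along the tool's axes at that moment, turning the shorter way round; what a row does not reach only later rows make up. The controller multiplies each number of a shift by 600 mm and each number of a turn by pi rad. A row lasts 1/10 s, in which the tool goes at most 50 mm and 8.59 degrees, less where a joint would pass 70% of its speed; a pose out of reach is approached as far as the arm can. A call with a number of a shift or a turn outside -1 to 1 is refused whole. A call with a gripper value outside its range is refused whole. The fingers move at their own pace and stop on an object; "force" is the grip in N (left out, the last holds). Time passes only in rows, so rows that repeat a pose let the fingers close. It gives the time, the measured TCP pose, the force, the opening and the grip force at its end, in the units of the state.
- manip.get_obs(): the state, without advancing time (a new reading comes with each control period).
- get_image(name): name is "scene" or "top" or "wrist"; returns the picture (420x560x3 uint8, blue, green, red); there is no depth.
- get_calibration(name): a dict with "vertical_fov" (degrees; the focal length in pixels is half the picture's height over the tangent of half this angle, whatever the lens; pixels are square), "cx", "cy" (the principal point, pixels), "k1" (the pictures are not rectified: a ray, as slopes to the right and down, at radius r is drawn at 1 + k1 r^2 times it, then the intrinsics apply), "rvec" (rotation vector, rad) and "tvec" (3), from world to camera coordinates, as OpenCV has them. Camera axes: x right, y down, z forward; pixel columns grow to the right and rows downward; lengths in mm; the calibration is good to about 2 mm. A picture is of the moment at which its call begins: read the wrist's pose just before it. get_calibration takes no time and is no camera call; for the wrist camera it gives the pose at the moment of the call.
- manip.finish_job(): hands the job in; it is judged then, once.
Trained networks look in the newest picture that a camera, given by its name, has taken for a name from the list of things; names that differ only in an ending like _2 or _b are one class to them, and where a whole thing is asked for, a point or a joint stands for the part that bears it (a point fixed in the world has none). Each returns a list of dicts, best first, with "p" (0 to 1); they miss things now and then, are a little off and sometimes report something else, mostly with a low value. They report only what shows in the picture. A call takes as long as a camera call. They do not tell look-alikes from the thing itself.
- finder.outline_of(thing, camera): "pixels" (420x560 bool, what is visible of it) and "rect" ([left, top, width, height] in pixels, round what is visible of it).
The state is a dict: "time": time; "qpos": joint angles; "dq": joint speeds; "effort": joint torques, N m; "tcp_pos": TCP position; "tool_rot": TCP orientation; "wrist_force": force on the tool from outside, world axes, zero at the start; "torque": the same for the moment, N m; "grip_width": opening from 0.0 (shut) to 1.0 (fully open); "finger_force": force on a finger pad.
Only numpy, scipy, OpenCV 4.12 (cv2) and the standard library are available. Lean on these libraries where they do the work, as an engineer would, in place of code of your own. Each camera call takes 0.05 s, during which the arm holds its last target. There are 200 camera calls.

## Working session

There is one attempt and no reset: what is moved stays moved. The work goes in short steps, Python scripts to look and compute and a tool call to move; the robot and the scene stay as the last step left them, time stands still between calls to the robot, and variables do not carry over. Pictures are saved under pics/ and viewed, at most 10 in all, crops included, and the job is handed in when it is done.

Besides the shell and the picture viewer there is one more tool, called after "Call:" by a JSON object that holds its "api" and its "payload". jog_arm: Moves the arm, as the interface text tells. Shifts and turns lie within -1 to 1; 1 stands for 600 mm of shift or pi rad of turn. Its arguments: {"type":"object","properties":{"rows":{"type":"array","items":{"type":"array"}},"force":{"type":"number"}},"required":["rows"]}

```bash
mkdir -p pics
cat > h.py <<'E'
import numpy as np, cv2
from rig import manip, get_image, get_calibration, finder
def cam(n):
    c=get_calibration(n); f=210/np.tan(np.radians(c["vertical_fov"])/2)
    R=cv2.Rodrigues(np.array(c["rvec"],float))[0]; t=np.array(c["tvec"],float).ravel()
    K=np.array([[f,0,c["cx"]],[0,f,c["cy"]],[0,0,1]]); return K,R,t,np.array([c["k1"],0,0,0,0.])
def to_plane(n,uv,z,C=None):
    K,R,t,d=C or cam(n)
    p=cv2.undistortPoints(np.array(uv,float).reshape(-1,1,2),K,d).reshape(-1,2)
    r=np.c_[p,np.ones(len(p))]@R; o=-R.T@t
    return o+r*((z-o[2])/r[:,2])[:,None]
def proj(n,X,C=None):
    K,R,t,d=C or cam(n)
    return cv2.projectPoints(np.array(X,float).reshape(-1,3),cv2.Rodrigues(R)[0],t,K,d)[0].reshape(-1,2)
E
python3 - <<'E'
from h import *
for n in ("top","scene"):
    im=get_image(n); cv2.imwrite(f"pics/{n}0.png",im)
    K,R,t,d=cam(n); print(n,-R.T@t,K[0,0],d[0])
    for th in ("jig","dial","handle_top","tube_nose","stop_face","saw","jar","clamp_jig","file"):
        for o in finder.outline_of(th,n)[:3]:
            ys,xs=np.nonzero(o["pixels"]); print(th,round(o["p"],2),o["rect"],len(xs),xs.mean().round(),ys.mean().round())
print(manip.get_obs())
a=cv2.imread("pics/top0.png"); b=cv2.imread("pics/scene0.png")
E
```

```text
top [416.24946138 -62.04418685 948.55450759] 424.85643848467834 -0.026023247640576307
jig 0.78 [175.4, 191.8, 149.1, 63.7] 4246 246.0 228.0
dial 0.88 [186.4, 196.0, 46.4, 42.3] 1487 209.0 217.0
tube_nose 0.64 [266.1, 226.8, 77.1, 20.9] 369 302.0 237.0
tube_nose 0.47 [328.9, 131.3, 42.0, 37.6] 158 352.0 151.0
saw 0.79 [222.4, 275.1, 120.2, 39.5] 710 277.0 290.0
saw 0.48 [181.1, 190.5, 56.4, 52.6] 915 210.0 218.0
jar 0.65 [236.0, 165.9, 30.2, 30.7] 526 251.0 181.0
clamp_jig 0.82 [294.3, 204.7, 40.4, 16.1] 255 313.0 213.0
clamp_jig 0.73 [264.5, 228.5, 78.8, 18.8] 415 302.0 237.0
clamp_jig 0.25 [192.3, 195.6, 38.6, 42.2] 1501 209.0 217.0
file 0.71 [285.3, 189.7, 66.8, 12.3] 129 309.0 193.0
scene [-164.83878406 -458.75040354  572.71720769] 522.4410472082072 -0.11600742749793005
jig 0.83 [181.8, 190.4, 154.2, 93.9] 5466 255.0 236.0
dial 0.91 [203.5, 190.1, 43.5, 24.1] 875 226.0 201.0
handle_top 0.9 [201.3, 189.1, 47.9, 28.1] 861 225.0 201.0
handle_top 0.53 [268.1, 229.8, 79.1, 43.3] 598 306.0 251.0
tube_nose 0.58 [383.8, 212.5, 31.4, 35.4] 207 401.0 228.0
stop_face 0.55 [266.9, 231.4, 78.8
[... 292 characters left out ...]
9.0
{'time': 1.0, 'qpos': array([67.40359222, 24.89529202,  1.43311754, 90.13880422, -0.66495386,
       64.9730755 , -4.30213737]), 'dq': array([ 0.00327794, -0.00510397,  0.00634575, -0.01788829,  0.03023431,
        0.00244521,  0.01335166]), 'effort': array([ 1.42433460e-04, -6.67689371e+01,  9.83876847e-01, -3.14819813e+01,
       -6.06623967e-02,  3.25262337e-02,  2.14541438e-05]), 'tcp_pos': array([ 179.75686405, -598.59701283,  243.73166017]), 'tool_rot': array([1.79998795e+02, 6.22633589e-04, 1.67129690e+01]), 'wrist_force': array([-0.80516927, -0.7817052 , -0.57562087]), 'torque': array([-0.03059671,  0.01391637,  0.01079677]), 'finger_force': 0.0, 'grip_width': 0.9988947662702017}
```

Run:
```python
import cv2
a=cv2.imread("pics/top0.png")[120:320,165:385]; cv2.imwrite("pics/topc.png",cv2.resize(a,None,fx=3,fy=3,interpolation=cv2.INTER_CUBIC)[:600,:660])
b=cv2.imread("pics/top0.png")[187:247,175:265]; cv2.imwrite("pics/dialc.png",cv2.resize(b,None,fx=8,fy=8,interpolation=cv2.INTER_CUBIC))
```

```text
(no output)
```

View pics/topc.png

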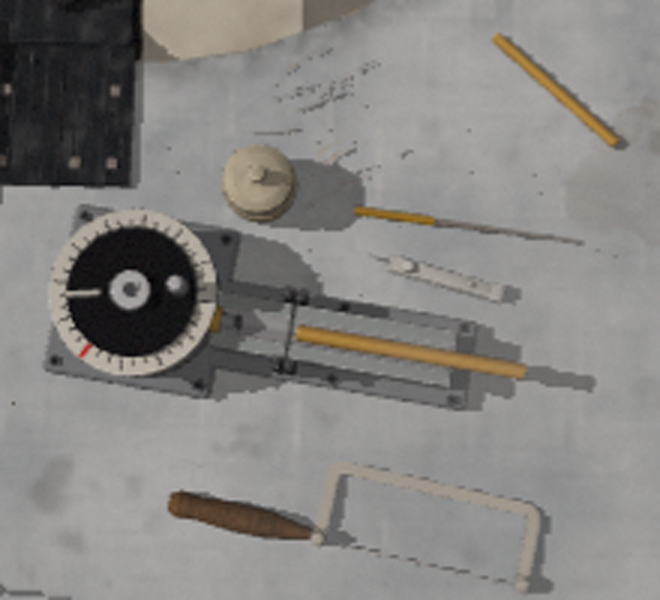

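View pics/dialc.png

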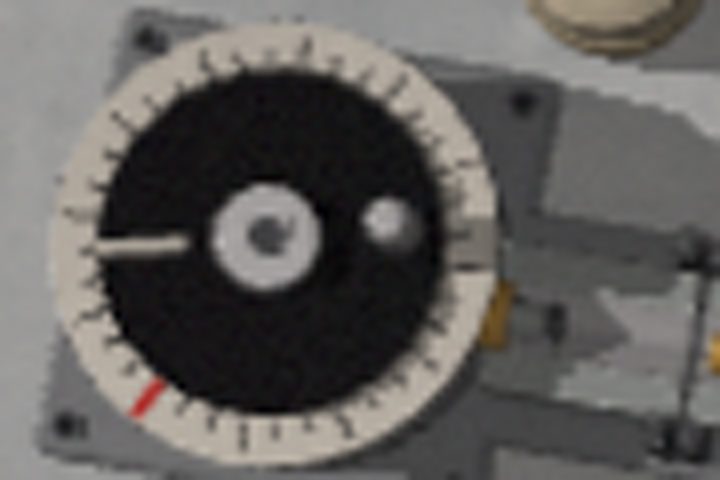

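The top view shows the dial at about (208,217), its white mark pointing left and the red line at lower left (anticlockwise). Two things could be taken for the tube: the brass tube in the groove at (302,237), and a smaller loose rod at (352,151), a look-alike. The larger one, in the groove, is the one I want.

Run:
```python
from h import *
C=cam("top")
D=lambda u,v:((u+.5)/8-.5+175,(v+.5)/8-.5+187)
T=lambda u,v:((u+.5)/3-.5+165,(v+.5)/3-.5+120)
P={}
for k,uv,z in [("boss",D(267,237),71),("mark",D(100,247),64),("red",D(162,382),65.5),("handle",D(386,216),94),("nose",T(297,331),39.5),("tail",T(524,371),39.5),
  ("stop",D(553,320),39.5),("postL",T(303,295),60),("postR",T(287,368),60),("saw1",T(170,500),10),("saw2",T(525,590),5),("sawc",T(340,465),10),("clampend",T(520,295),5),("jar",T(258,215),0),("file",T(580,243),3),("c1",D(65,425),12),("c2",D(150,37),12),("c3",D(523,100),12)]:
    P[k]=to_plane("top",uv,z,C)[0]; print(k,P[k].round(1))
y=P["nose"]-P["tail"]; print("tube len",np.linalg.norm(y),"dir",np.degrees(np.arctan2(y[1],y[0])))
a=lambda p:np.degrees(np.arctan2(*(P[p]-P["boss"])[1::-1]))
for k in("mark","red","handle"): print(k,a(k),np.linalg.norm((P[k]-P["boss"])[:2]))
o=manip.get_obs();print(o["time"])
```

```text
boss [533.7  98.3  71. ]
mark [531.  143.6  64. ]
red [495.7 125.   65.5]
handle [536.6  64.1  94. ]
nose [510.5 -17.3  39.5]
tail [ 485.2 -179.9   39.5]
stop [517.   25.9  39.5]
postL [533.8 -21.8  60. ]
postR [482.3 -12.1  60. ]
saw1 [388.3  73.   10. ]
saw2 [ 329.7 -185.4    5. ]
sawc [416.2 -49.9  10. ]
clampend [ 544.5 -181.3    5. ]
jar [602.2  16.7   0. ]
file [ 585.2 -226.7    3. ]
c1 [488.  162.6  12. ]
c2 [597.6 144.9  12. ]
c3 [581.8  39.1  12. ]
tube len 164.51451889977506 dir 81.17096060267242
mark 93.34366973352357 45.29478241659597
red 144.96092002258266 46.43586982863934
handle -85.09197904929896 34.399505324848164
1.0
```

Call:
{"api": "jog_arm", "payload": {"rows": [[1, [0.8373, -0.897, 0.1562], [0, 0, 0.0706]], [1, [0.8373, -0.897, 0.1562], [0, 0, 0.0706]], [1, [0.8373, -0.897, 0.1562], [0, 0, 0.0706]], [1, [0.8373, -0.897, 0.1562], [0, 0, 0.0706]], [1, [0.8373, -0.897, 0.1562], [0, 0, 0.0706]], [1, [0.8373, -0.897, 0.1562], [0, 0, 0.0706]], [1, [0.8373, -0.897, 0.1562], [0, 0, 0.0706]], [1, [0.8373, -0.897, 0.1562], [0, 0, 0.0706]], [1, [0.8373, -0.897, 0.1562], [0, 0, 0.0706]], [1, [0.8373, -0.897, 0.1562], [0, 0, 0.0706]], [1, [0.8373, -0.897, 0.1562], [0, 0, 0.0706]], [1, [0.8373, -0.897, 0.1562], [0, 0, 0.0706]], [1, [0.8373, -0.897, 0.1562], [0, 0, 0.0706]], [1, [0.8373, -0.897, 0.1562], [0, 0, 0.0706]], [1, [0.8373, -0.897, 0.1562], [0, 0, 0.0706]], [1, [0.8373, -0.897, 0.1562], [0, 0, 0.0706]], [1, [0.8373, -0.897, 0.1562], [0, 0, 0.0706]], [1, [0.8373, -0.897, 0.1562], [0, 0, 0.0706]], [1, [0.8373, -0.897, 0.1562], [0, 0, 0.0706]], [1, [0.8373, -0.897, 0.1562], [0, 0, 0.0706]]]}}

```text
time: 3.0
tcp_pos: [506.0, 60.1, 150.2]
tool_rot: [180.0, -0.0, 3.9]
wrist_force: [0.3, 0.3, 0.0]
grip_width: 0.005
finger_force: 0.0
```

Run:
```python
from h import *
o=manip.get_obs(); w=get_image("wrist"); C=cam("wrist"); s=get_image("scene")
print(o["qpos"].round(1),o["tcp_pos"],-C[1].T@C[2])
print(proj("wrist",[[533.7,98.3,71],[531,143.6,64],[495.7,125,65.5],[536.1,63.4,94],[506,60,133]],C).round())
s=cv2.resize(s[150:300,160:360],None,fx=2.8,fy=2.8)
cv2.imwrite("pics/w1.png",w); cv2.imwrite("pics/s1.png",s)
```

```text
[   0.2   21.5  -16.7  111.5    8.2   48.1 -107. ] [505.98141279  60.07546084 150.21536195] [583.07302834  65.68545958 290.78770932]
[[223. 179.]
 [157. 177.]
 [184. 229.]
 [277. 187.]
 [279. 265.]]
```

View pics/w1.png

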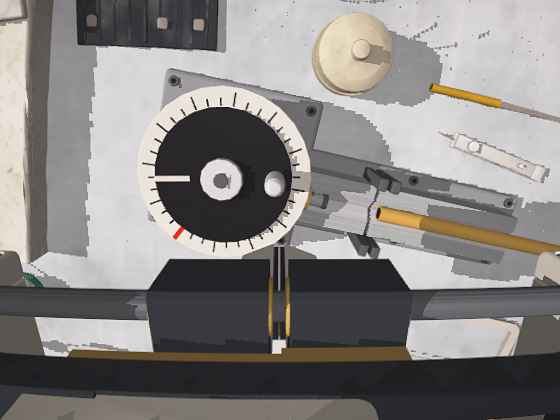

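The wrist view agrees with the map: handle at (274,185), boss at (221,180), red line at (179,233), fingertips shut at (280,265). Next I descend beside the handle and close in.

Call:
{"api": "jog_arm", "payload": {"rows": [[1, [0, 0, 0.05], [0, 0, 0]], [1, [0, 0, 0.0953], [0, 0, 0]], [1, [0, 0, 0.0953], [0, 0, 0]], [1, [0.01, 0, 0.0953], [0, 0, 0]], [1, [0.015, 0, 0.0953], [0, 0, 0]], [1, [0.019, 0, 0.0953], [0, 0, 0]], [1, [0.021, 0, 0.0953], [0, 0, 0]], [1, [0.021, 0, 0.0953], [0, 0, 0]]]}}

```text
time: 3.9
tcp_pos: [518.5, 62.4, 93.2]
tool_rot: [-180.0, 0.0, 4.0]
wrist_force: [-3.4, 0.1, 2.4]
grip_width: 0.006
finger_force: 1.7
```

Run:
```python
import numpy as np
x,y=-17.48,34.87
for a in range(4,45,4):
    c,s=np.cos(np.radians(a)),np.sin(np.radians(a)); print(a,[round((x*c+y*s-x)/600,4),round((-x*s+y*c-y)/600,4)],round(-a/180,4))
```

```text
4 [np.float64(0.0041), np.float64(0.0019)] -0.0222
8 [np.float64(0.0084), np.float64(0.0035)] -0.0444
12 [np.float64(0.0127), np.float64(0.0048)] -0.0667
16 [np.float64(0.0171), np.float64(0.0058)] -0.0889
20 [np.float64(0.0216), np.float64(0.0065)] -0.1111
24 [np.float64(0.0262), np.float64(0.0068)] -0.1333
28 [np.float64(0.0307), np.float64(0.0069)] -0.1556
32 [np.float64(0.0352), np.float64(0.0066)] -0.1778
36 [np.float64(0.0397), np.float64(0.006)] -0.2
40 [np.float64(0.0442), np.float64(0.0051)] -0.2222
44 [np.float64(0.0485), np.float64(0.0039)] -0.2444
```

Call:
{"api": "jog_arm", "payload": {"rows": [[1, [0.0041, 0.0019, 0], [0, 0, -0.0222]], [1, [0.0084, 0.0035, 0], [0, 0, -0.0444]], [1, [0.0127, 0.0048, 0], [0, 0, -0.0667]], [1, [0.0171, 0.0058, 0], [0, 0, -0.0889]], [1, [0.0216, 0.0065, 0], [0, 0, -0.1111]], [1, [0.0262, 0.0068, 0], [0, 0, -0.1333]], [1, [0.0307, 0.0069, 0], [0, 0, -0.1556]], [1, [0.0352, 0.0066, 0], [0, 0, -0.1778]], [1, [0.0397, 0.006, 0], [0, 0, -0.2]], [1, [0.0442, 0.0051, 0], [0, 0, -0.2222]], [1, [0.0442, 0.0051, 0], [0, 0, -0.2222]], [1, [0.0442, 0.0051, 0], [0, 0, -0.2222]]]}}

```text
time: 5.1
tcp_pos: [544.4, 60.6, 92.7]
tool_rot: [-180.0, 0.1, 44.0]
wrist_force: [-4.8, -1.0, 3.8]
grip_width: 0.01
finger_force: 2.4
```

Run:
```python
from h import *
w=get_image("wrist"); t=get_image("top"); C=cam("wrist"); np.savez("c2.npz",w=w,K=C[0],R=C[1],t=C[2],d=C[3])
cv2.imwrite("pics/w2.png",w); cv2.imwrite("pics/t2.png",t)
u,v=proj("wrist",[[533.7,98.3,65]],C)[0].astype(int); print(u,v)
x0,y0=max(u-130,0),max(v-100,0); c=w[y0:y0+200,x0:x0+260]; c=cv2.resize(c,None,fx=1.5,fy=1.5,interpolation=cv2.INTER_CUBIC)
b=cv2.resize(t[180:255,165:265],None,fx=4,fy=4,interpolation=cv2.INTER_CUBIC)
p=np.zeros((300,800,3),np.uint8); p[:c.shape[0],:c.shape[1]]=c; p[:,400:]=b; cv2.imwrite("pics/m2.png",p); print(x0,y0,manip.get_obs()["tcp_pos"])
```

```text
211 222
81 122 [544.3772443   60.56183636  92.72181066]
```

View pics/m2.png

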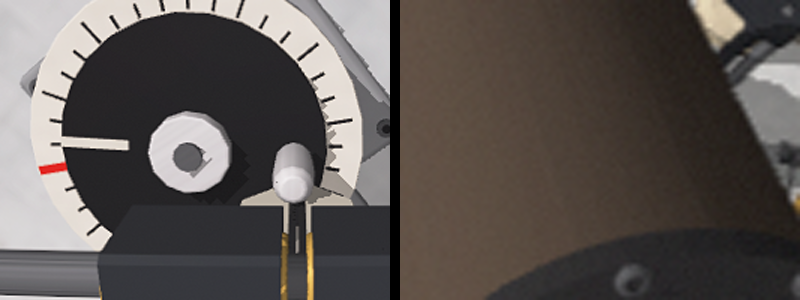

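The wrist view is clear: the mark's rim end is at about (62,143) in the crop and the red line at (64,167), so roughly 10° remain. Next I measure that by segmentation.

```bash
cat > dial.py <<'E'
from h import *
def measure(w,C,c=np.array([533.7,98.3])):
    vv,uu=np.mgrid[0:420,0:560]; uv=np.c_[uu.ravel(),vv.ravel()]
    b,g,r=[w[...,i].ravel().astype(int) for i in range(3)]
    for it in range(3):
        # refine axis from the boss is not needed; refine with mark direction only
        P=to_plane("wrist",uv,64,C)[:,:2]-c; R=np.hypot(*P.T); A=np.degrees(np.arctan2(P[:,1],P[:,0]))
        m=(R>24)&(R<43)&(np.minimum(np.minimum(r,g),b)>120)&(A%360>70)&(A%360<170)
        P2=to_plane("wrist",uv,65.5,C)[:,:2]-c; A2=np.degrees(np.arctan2(P2[:,1],P2[:,0]))
        q=(R>44)&(R<64)&(r>140)&(r-g>70)&(r-b>70)
    M=P[m]; Q=P2[q]
    fit=lambda X:(lambda l:(l[:2].ravel(),l[2:].ravel()))(cv2.fitLine(X.astype(np.float32),cv2.DIST_L2,0,.01,.01))
    (d1,p1),(d2,p2)=fit(M),fit(Q)
    s=np.linalg.solve(np.c_[d1,-d2],p2-p1); x=p1+s[0]*d1   # axes cross at the dial axis
    an=lambda p:np.degrees(np.arctan2(p[1],p[0]))
    # disc centre from dark pixels' boundary
    print("n",m.sum(),q.sum(),"mark",an(M.mean(0)),np.median(np.hypot(*M.T)),"red",an(Q.mean(0)),np.hypot(*Q.mean(0)),"rest",an(Q.mean(0))-an(M.mean(0)),"cross",x, "Rrange",np.hypot(*M.T).min(),np.hypot(*Q.T).min(),np.hypot(*Q.T).max())
    print("line dirs",(an(d1)+360)%180,(an(d2)+360)%180)
E
python3 - <<'E'
from dial import *
z=np.load("c2.npz"); measure(z["w"],(z["K"],z["R"],z["t"],z["d"]))
print(manip.get_obs()["tool_rot"])
E
```

```text
n 238 105 mark 130.11168586907013 33.55899601272783 red 141.14237149133723 51.28165931668418 rest 11.0306856222671 cross [-6.5809298  8.323933 ] Rrange 24.30444231118794 46.303714654572445 56.368872179453355
line dirs 130.9393 144.43237
[-1.79966272e+02  1.03726042e-01  4.39933587e+01]
```

Call:
{"api": "jog_arm", "payload": {"rows": [[1, [0.0041, 0.0019, 0], [0, 0, -0.0222]], [1, [0.0084, 0.0035, 0], [0, 0, -0.0444]], [1, [0.0084, 0.0035, 0], [0, 0, -0.0444]], [1, [0.0084, 0.0035, 0], [0, 0, -0.0444]]]}}

```text
time: 5.6
tcp_pos: [549.4, 62.3, 92.7]
tool_rot: [-180.0, 0.1, 52.0]
wrist_force: [-5.8, -1.8, 3.3]
grip_width: 0.004
finger_force: 2.5
```

Run:
```python
from dial import *
w=get_image("wrist"); C=cam("wrist"); measure(w,C); np.savez("c3.npz",w=w,K=C[0],R=C[1],t=C[2],d=C[3])
cv2.imwrite("pics/w3.png",w)
u,v=proj("wrist",[[533.7,98.3,65]],C)[0].astype(int); x0,y0=max(u-110,0),max(v-75,0);print(u,v,x0,y0)
cv2.imwrite("pics/m3.png",cv2.resize(w[y0:y0+150,x0:x0+200],None,fx=4,fy=4,interpolation=cv2.INTER_CUBIC))
```

```text
n 243 116 mark 137.07251549598416 33.697760570019476 red 141.0707260862516 51.69924214088656 rest 3.9982105902674334 cross [0.91355133 0.02159119] Rrange 24.245265662069762 46.54577590485006 56.884537622547846
line dirs 138.14273 141.7168
211 221 101 146
```

View pics/m3.png

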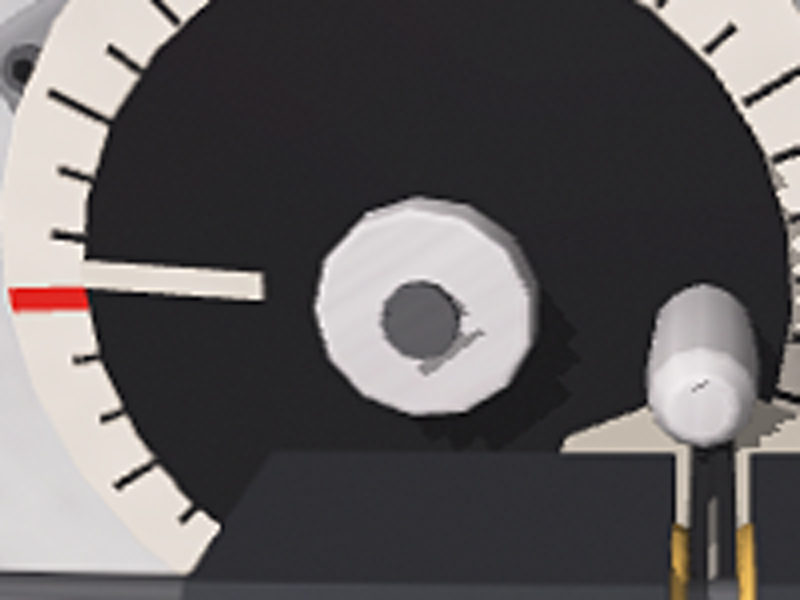

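The mark's rim end is at (85,273) and the red inner end at (88,298). Tick spacing is about 62 px per 10°, so about 3.8° remain.

Call:
{"api": "jog_arm", "payload": {"rows": [[1, [0.0038, 0.0018, 0], [0, 0, -0.0206]], [1, [0.0038, 0.0018, 0], [0, 0, -0.0206]], [1, [0.0038, 0.0018, 0], [0, 0, -0.0206]]]}}

```text
time: 5.95
tcp_pos: [551.6, 63.1, 92.6]
tool_rot: [-179.9, 0.1, 55.7]
wrist_force: [-5.2, -2.9, 2.4]
grip_width: 0.005
finger_force: 2.7
```

Run:
```python
from dial import *
w=get_image("wrist"); C=cam("wrist"); measure(w,C); cv2.imwrite("pics/w4.png",w)
u,v=proj("wrist",[[533.7,98.3,65]],C)[0].astype(int); x0,y0=max(u-110,0),max(v-45,0)
cv2.imwrite("pics/m4.png",cv2.resize(w[y0:y0+75,x0:x0+100],None,fx=8,fy=8,interpolation=cv2.INTER_CUBIC))
```

```text
n 240 121 mark 140.0271672517539 33.15028202361875 red 140.92780330718128 51.766912167468476 rest 0.900636055427384 cross [-28.153887  23.521944] Rrange 24.202210243830915 46.84569862619271 56.96217401337599
line dirs 141.06296 142.88687
```

View pics/m4.png

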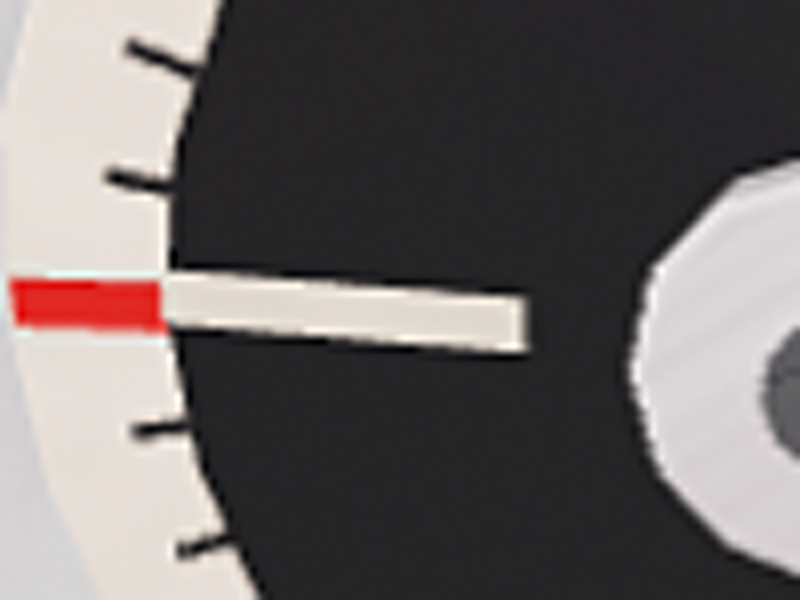

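The mark's rim centre is at row 299 and the red centre at row 306, about 0.5° short. One small nudge, then back off and rise.

Call:
{"api": "jog_arm", "payload": {"rows": [[1, [0.0006, 0.0003, 0], [0, 0, -0.0033]], [1, [0.0006, 0.0003, 0], [0, 0, -0.0033]], [1, [0.0006, 0.0003, 0], [0, 0, -0.0033]], [1, [-0.02, 0, 0], [0, 0, 0]], [1, [-0.05, 0, 0], [0, 0, 0]], [1, [-0.05, 0, -0.08], [0, 0, 0]], [1, [-0.05, 0, -0.12], [0, 0, 0]], [1, [-0.05, 0, -0.12], [0, 0, 0]], [1, [-0.05, 0, -0.12], [0, 0, 0]]]}}

```text
time: 6.9
tcp_pos: [535.8, 38.0, 165.2]
tool_rot: [179.9, -0.0, 55.6]
wrist_force: [-0.1, -0.0, -0.3]
grip_width: 0.003
finger_force: 0.0
```

Run:
```python
from dial import *
w=get_image("wrist"); C=cam("wrist"); measure(w,C); cv2.imwrite("pics/w5.png",w)
u,v=proj("wrist",[[533.7,98.3,65]],C)[0].astype(int); x0,y0=max(u-90,0),max(v-45,0);print(u,v)
cv2.imwrite("pics/m5.png",cv2.resize(w[y0:y0+75,x0:x0+100],None,fx=8,fy=8,interpolation=cv2.INTER_CUBIC))
```

```text
n 152 77 mark 140.96203989592564 33.673788283596515 red 142.7842673430271 52.700466809157454 rest 1.8222274471014543 cross [-19.325968  15.769169] Rrange 24.60183831043318 47.246335841108795 57.87389614260233
line dirs 141.46439 144.57709
227 146
```

View pics/m5.png

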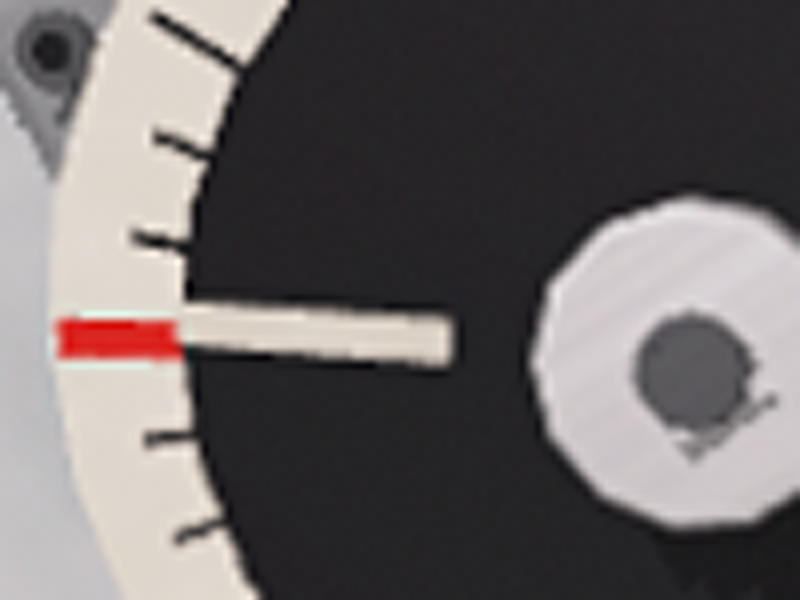

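The mark's rim centre is at row 325 and the red inner end at row 340. The view is oblique, so parallax is in doubt; I put the wrist camera straight above the red line.

Call:
{"api": "jog_arm", "payload": {"rows": [[1, [-0.0473, -0.1368, 0.0667], [0, 0, 0]], [1, [-0.0473, -0.1368, 0.0667], [0, 0, 0]], [1, [-0.0473, -0.1368, 0.0667], [0, 0, 0]], [1, [-0.0473, -0.1368, 0.0667], [0, 0, 0]], [1, [-0.0473, -0.1368, 0.0667], [0, 0, 0]]]}}

```text
time: 7.45
tcp_pos: [453.1, 61.9, 124.8]
tool_rot: [180.0, -0.0, 55.7]
wrist_force: [0.5, 0.5, -0.2]
grip_width: 0.007
finger_force: 0.0
```

Run:
```python
from dial import *
w=get_image("wrist"); C=cam("wrist"); measure(w,C); cv2.imwrite("pics/w6.png",w); print(-C[1].T@C[2])
for z in(64,65.5): print(proj("wrist",[[495.7,125,z]],C)[0])
u,v=proj("wrist",[[512,113,65]],C)[0].astype(int); x0,y0=max(u-66,0),max(v-50,0);print(u,v)
cv2.imwrite("pics/m6.png",cv2.resize(w[y0:y0+100,x0:x0+133],None,fx=6,fy=6,interpolation=cv2.INTER_CUBIC))
```

```text
n 233 123 mark 139.94047316047647 33.59360325819116 red 142.90989077196565 53.719528006393624 rest 2.9694176114891775 cross [-6.3660927  6.2024   ] Rrange 24.021967552032933 48.28843153378091 58.95434663416403
line dirs 141.44604 144.32394
[496.86058993 125.68809931 265.55750941]
[277.31109229 106.02145062]
[277.30348352 106.03826104]
313 107
```

View pics/m6.png

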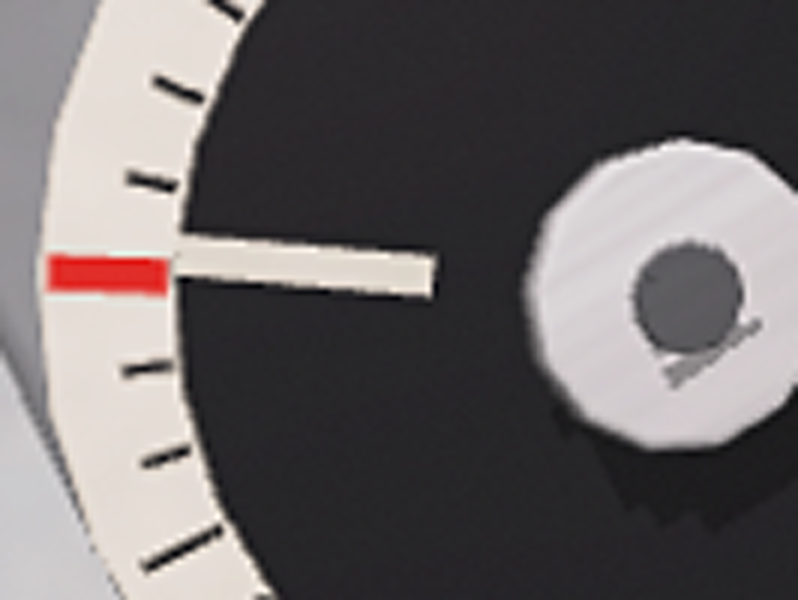

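From straight above, the mark's rim centre is at row 255 and the red line at about row 276, with ticks 93 px per 10°. That leaves about 2.3°, so I push again by that much and return to this viewpoint.

Call:
{"api": "jog_arm", "payload": {"rows": [[1, [0.0473, 0.1368, 0], [0, 0, 0]], [1, [0.0473, 0.1368, 0], [0, 0, 0]], [1, [0.0473, 0.1368, 0], [0, 0, 0]], [1, [0.0473, 0.1368, 0.0533], [0, 0, 0]], [1, [0.0473, 0.1368, 0.0533], [0, 0, 0]], [1, [0.085, 0.1368, 0.0533], [0, 0, 0]], [1, [0.0965, 0.1368, 0.0533], [0, 0, -0.005]], [1, [0.0985, 0.1375, 0.0533], [0, 0, -0.01]], [1, [0.1003, 0.1382, 0.0533], [0, 0, -0.0161]], [1, [0.1003, 0.1382, 0.0533], [0, 0, -0.0161]], [1, [0.1003, 0.1382, 0.0533], [0, 0, -0.0161]], [1, [0.08, 0.1368, 0.0533], [0, 0, -0.0161]], [1, [0.0473, 0.1368, 0.0533], [0, 0, 0]], [1, [0.0473, 0.1368, 0], [0, 0, 0]], [1, [0.0473, 0.1368, 0], [0, 0, 0]], [1, [0, 0, 0], [0, 0, 0]], [1, [0, 0, 0], [0, 0, 0]], [1, [0, 0, 0], [0, 0, 0]], [1, [0, 0, 0], [0, 0, 0]]]}}

```text
time: 9.4
tcp_pos: [452.1, 62.2, 125.1]
tool_rot: [179.9, -0.1, 55.8]
wrist_force: [0.7, 0.3, 1.2]
grip_width: 0.003
finger_force: 0.0
```

Run:
```python
from dial import *
w=get_image("wrist"); C=cam("wrist"); measure(w,C); cv2.imwrite("pics/w7.png",w)
u,v=proj("wrist",[[512,113,65]],C)[0].astype(int); x0,y0=max(u-66,0),max(v-50,0)
cv2.imwrite("pics/m7.png",cv2.resize(w[y0:y0+100,x0:x0+133],None,fx=6,fy=6,interpolation=cv2.INTER_CUBIC))
```

```text
n 219 125 mark 143.39941840063545 33.60560960474194 red 142.64128996282057 52.850310289708766 rest -0.7581284378148894 cross [ 30.335714 -21.481024] Rrange 24.022434534975307 47.64623732026004 58.30523498826868
line dirs 144.08276 143.49023
```

View pics/m7.png

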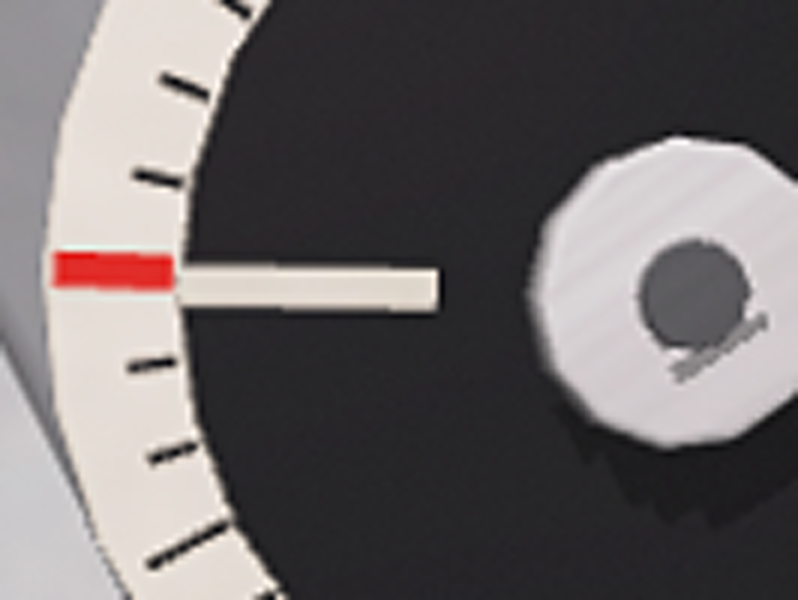

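The dial overshot slightly: mark rim centre at row 285, red at row 274, about 1.1° past. I'll nudge it back from the other side of the handle, advancing by feel.

Call:
{"api": "jog_arm", "payload": {"rows": [[1, [0.177, 0.1378, 0], [0, 0, 0]], [1, [0.177, 0.1378, 0], [0, 0, 0]], [1, [0.177, 0.1378, 0], [0, 0, 0]], [1, [0.177, 0.1378, 0], [0, 0, 0]], [1, [0.177, 0.1378, 0], [0, 0, 0]], [1, [0.177, 0.1378, 0.0533], [0, 0, 0]], [1, [0.177, 0.1378, 0.0533], [0, 0, 0]], [1, [0.17, 0.1378, 0.0533], [0, 0, 0]], [1, [0.164, 0.1378, 0.0533], [0, 0, 0]], [1, [0.162, 0.1378, 0.0533], [0, 0, 0]], [1, [0.162, 0.1378, 0.0533], [0, 0, 0]], [1, [0.162, 0.1378, 0.0533], [0, 0, 0]]]}}

```text
time: 10.65
tcp_pos: [575.4, 95.9, 93.5]
tool_rot: [180.0, -0.0, 55.7]
wrist_force: [0.3, 0.8, -0.6]
grip_width: 0.004
finger_force: 0.0
```

Call:
{"api": "jog_arm", "payload": {"rows": [[1, [-0.001, 0, 0], [0, 0, 0]], [1, [-0.002, 0, 0], [0, 0, 0]], [1, [-0.003, 0, 0], [0, 0, 0]], [1, [-0.003, 0, 0], [0, 0, 0]]]}}

```text
time: 11.05
tcp_pos: [574.0, 94.3, 92.8]
tool_rot: [-180.0, 0.0, 55.7]
wrist_force: [-0.2, -0.5, 0.7]
grip_width: 0.005
finger_force: 0.0
```

Call:
{"api": "jog_arm", "payload": {"rows": [[1, [-0.0007, 0, 0], [0, 0, 0]], [1, [-0.0013, 0, 0], [0, 0, 0]], [1, [-0.0013, 0, 0], [0, 0, 0]]]}}

```text
time: 11.35
tcp_pos: [573.6, 93.7, 92.8]
tool_rot: [-180.0, 0.0, 55.7]
wrist_force: [0.2, 0.4, -0.2]
grip_width: 0.006
finger_force: 0.0
```

Call:
{"api": "jog_arm", "payload": {"rows": [[1, [-0.0005, 0, 0], [0, 0, 0]], [1, [-0.001, 0, 0], [0, 0, 0]], [1, [-0.001, 0, 0], [0, 0, 0]]]}}

```text
time: 11.65
tcp_pos: [573.3, 93.2, 92.8]
tool_rot: [180.0, 0.0, 55.7]
wrist_force: [0.1, 0.2, -1.0]
grip_width: 0.005
finger_force: 0.0
```

Call:
{"api": "jog_arm", "payload": {"rows": [[1, [-0.0005, 0, 0], [0, 0, 0]], [1, [-0.0008, 0, 0], [0, 0, 0]], [1, [-0.0008, 0, 0], [0, 0, 0]]]}}

```text
time: 11.95
tcp_pos: [573.0, 92.9, 92.8]
tool_rot: [180.0, -0.0, 55.7]
wrist_force: [0.3, 0.5, -0.6]
grip_width: 0.005
finger_force: 0.1
```

Call:
{"api": "jog_arm", "payload": {"rows": [[1, [-0.0004, 0, 0], [0, 0, 0]], [1, [-0.0008, 0, 0], [0, 0, 0]], [1, [-0.0008, 0, 0], [0, 0, 0]]]}}

```text
time: 12.25
tcp_pos: [573.0, 92.8, 92.9]
tool_rot: [180.0, -0.0, 55.7]
wrist_force: [1.6, 1.6, -0.9]
grip_width: 0.003
finger_force: 0.9
```

Call:
{"api": "jog_arm", "payload": {"rows": [[1, [-0.0004, 0, 0], [0, 0, 0]], [1, [-0.0008, 0, 0], [0, 0, 0]], [1, [-0.0008, 0, 0], [0, 0, 0]]]}}

```text
time: 12.55
tcp_pos: [572.8, 92.6, 92.9]
tool_rot: [180.0, -0.1, 55.7]
wrist_force: [2.9, 3.3, -1.8]
grip_width: 0.006
finger_force: 2.2
```

Call:
{"api": "jog_arm", "payload": {"rows": [[1, [-0.0006, 0, 0], [0, 0, 0]], [1, [-0.0012, 0, 0], [0, 0, 0]], [1, [-0.0017, 0, 0], [0, 0, 0]], [1, [-0.0017, 0, 0], [0, 0, 0]]]}}

```text
time: 12.95
tcp_pos: [572.6, 92.2, 93.0]
tool_rot: [180.0, -0.1, 55.7]
wrist_force: [4.9, 4.7, -2.7]
grip_width: 0.005
finger_force: 3.2
```

Call:
{"api": "jog_arm", "payload": {"rows": [[1, [-0.0006, 0, 0], [0, 0, 0]], [1, [-0.0006, 0, 0], [0, 0, 0]], [1, [-0.0006, 0, 0], [0, 0, 0]], [1, [0.02, 0, 0], [0, 0, 0]], [1, [0.02, 0, -0.0533], [0, 0, 0]], [1, [0.02, 0, -0.0533], [0, 0, 0]], [1, [-0.1526, -0.1378, -0.0533], [0, 0, 0]], [1, [-0.1526, -0.1378, -0.0533], [0, 0, 0]], [1, [-0.1526, -0.1378, -0.0533], [0, 0, 0]], [1, [-0.1526, -0.1378, -0.0533], [0, 0, 0]], [1, [-0.1526, -0.1378, -0.0533], [0, 0, 0]], [1, [-0.1526, -0.1378, -0.0533], [0, 0, 0]]]}}

```text
time: 14.15
tcp_pos: [453.4, 62.5, 125.0]
tool_rot: [180.0, -0.1, 55.7]
wrist_force: [0.2, -0.5, -0.5]
grip_width: 0.007
finger_force: 0.0
```

Run:
```python
from dial import *
w=get_image("wrist"); C=cam("wrist"); measure(w,C); cv2.imwrite("pics/w8.png",w); print(manip.get_obs()["tcp_pos"])
for th in ("tube_nose","stop_face"):
    get_image("top")
    for o in finder.outline_of(th,"top")[:2]: print(th,o["p"],o["rect"])
```

```text
n 228 124 mark 142.83755635387453 33.712949881917694 red 143.05387983993148 54.004125277978396 rest 0.2163234860569503 cross [-148.40176  108.71695] Rrange 24.117707400944376 48.8240824190462 59.474338563799
line dirs 143.98279 144.0733
[453.35104385  62.67575077 124.91664836]
tube_nose 0.78 [265.8, 228.4, 73.8, 13.9]
tube_nose 0.49 [328.2, 130.9, 42.5, 36.9]
```

The mark and red line directions now agree (144.0° against 144.1°, and within about 0.2° at the rim). Now the tube: go behind its tail and down.

Call:
{"api": "jog_arm", "payload": {"rows": [[1, [-0.364, 0.3002, 0], [0, 0, -0.1417]], [1, [-0.364, 0.3002, 0], [0, 0, -0.1417]], [1, [-0.364, 0.3002, 0], [0, 0, -0.1417]], [1, [-0.364, 0.3002, 0], [0, 0, -0.1417]], [1, [-0.364, 0.3002, 0], [0, 0, -0.1417]], [1, [-0.364, 0.3002, 0], [0, 0, -0.1417]], [1, [-0.364, 0.3002, 0], [0, 0, -0.1417]], [1, [-0.364, 0.3002, 0], [0, 0, -0.1417]], [1, [-0.364, 0.3002, 0], [0, 0, -0.1417]], [1, [-0.364, 0.3002, 0.07], [0, 0, -0.1417]], [1, [-0.364, 0.3002, 0.135], [0, 0, -0.1417]], [1, [-0.364, 0.3002, 0.135], [0, 0, -0.1417]], [1, [-0.364, 0.3002, 0.135], [0, 0, -0.1417]]]}}

```text
time: 15.7
tcp_pos: [477.9, -218.1, 44.3]
tool_rot: [-179.9, -0.0, 81.4]
wrist_force: [-1.0, -0.0, 0.2]
grip_width: 0.004
finger_force: 0.0
```

Run:
```python
from h import *
w=get_image("wrist"); t=get_image("top"); C=cam("wrist"); cv2.imwrite("pics/w9.png",w); cv2.imwrite("pics/t9.png",t)
print(proj("wrist",[[485.2,-179.9,39.5],[510.5,-17.3,39.5]],C).round())
c=cv2.resize(w,(400,300)); b=cv2.resize(t[190:265,255:355],None,fx=4,fy=4,interpolation=cv2.INTER_CUBIC); cv2.imwrite("pics/m9.png",np.hstack([c,b]))
```

```text
[[ 279.  193.]
 [ 280. -233.]]
```

View pics/m9.png

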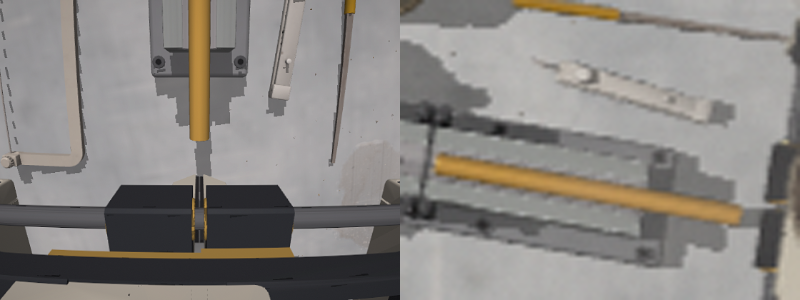

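The tube lies square in front of the shut fingertips (wrist crop: tail at (200,138), fingers at (200,190)). Push.

Call:
{"api": "jog_arm", "payload": {"rows": [[1, [0.015, 0, 0], [0, 0, 0]], [1, [0.027, 0, 0], [0, 0, 0]], [1, [0.032, 0, 0], [0, 0, 0]], [1, [0.037, 0, 0], [0, 0, 0]], [1, [0.042, 0, 0], [0, 0, 0]], [1, [0.048, 0, 0], [0, 0, 0]], [1, [0.054, 0, 0], [0, 0, 0]], [1, [0.06, 0, 0], [0, 0, 0]], [1, [0.066, 0, 0], [0, 0, 0]], [1, [0.072, 0, 0], [0, 0, 0]], [1, [0.077, 0, 0], [0, 0, 0]], [1, [0.077, 0, 0], [0, 0, 0]]]}}

```text
time: 17.0
tcp_pos: [484.9, -173.5, 43.8]
tool_rot: [180.0, -0.0, 81.3]
wrist_force: [-0.1, -0.6, 0.6]
grip_width: 0.004
finger_force: 0.0
```

Run:
```python
from h import *
t=get_image("top"); cv2.imwrite("pics/t10.png",t)
cv2.imwrite("pics/m10.png",cv2.resize(t[200:260,220:340],None,fx=6,fy=6,interpolation=cv2.INTER_CUBIC))
```

```text
(no output)
```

View pics/m10.png

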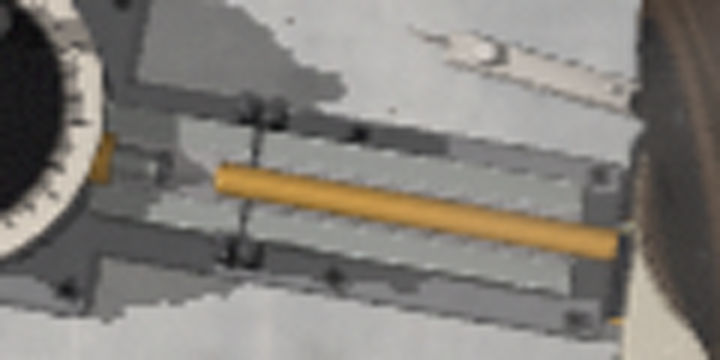

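I have now viewed 11 pictures, one over the limit of 10, so no more viewing; the rest goes by force and numbers. This last one shows the tube moving in its groove: nose at (218,178), stop tip at about (172,168), so around 15 mm to go.

Call:
{"api": "jog_arm", "payload": {"rows": [[1, [0.005, 0, 0], [0, 0, 0]], [1, [0.01, 0, 0], [0, 0, 0]], [1, [0.014, 0, 0], [0, 0, 0]], [1, [0.017, 0, 0], [0, 0, 0]], [1, [0.017, 0, 0], [0, 0, 0]]]}}

```text
time: 17.55
tcp_pos: [486.5, -163.6, 43.8]
tool_rot: [180.0, -0.0, 81.2]
wrist_force: [0.1, -1.3, -0.1]
grip_width: 0.002
finger_force: 0.0
```

Call:
{"api": "jog_arm", "payload": {"rows": [[1, [0.0015, 0, 0], [0, 0, 0]], [1, [0.003, 0, 0], [0, 0, 0]], [1, [0.004, 0, 0], [0, 0, 0]], [1, [0.004, 0, 0], [0, 0, 0]]]}}

```text
time: 17.95
tcp_pos: [486.7, -161.6, 43.8]
tool_rot: [180.0, -0.0, 81.2]
wrist_force: [0.6, 0.1, 0.8]
grip_width: 0.008
finger_force: 0.1
```

Call:
{"api": "jog_arm", "payload": {"rows": [[1, [0.0015, 0, 0], [0, 0, 0]], [1, [0.003, 0, 0], [0, 0, 0]], [1, [0.003, 0, 0], [0, 0, 0]]]}}

```text
time: 18.25
tcp_pos: [487.0, -159.7, 43.8]
tool_rot: [180.0, -0.0, 81.2]
wrist_force: [-0.5, -0.6, -0.5]
grip_width: 0.003
finger_force: 0.0
```

Call:
{"api": "jog_arm", "payload": {"rows": [[1, [0.0015, 0, 0], [0, 0, 0]], [1, [0.003, 0, 0], [0, 0, 0]], [1, [0.003, 0, 0], [0, 0, 0]]]}}

```text
time: 18.55
tcp_pos: [487.3, -157.9, 43.8]
tool_rot: [180.0, -0.0, 81.2]
wrist_force: [0.4, -0.1, -0.6]
grip_width: 0.001
finger_force: 0.0
```

Run:
```python
from h import *
t=get_image("top"); C=cam("top")
# profile along groove axis near nose: world line at z=45 (tube/rod top)
o=np.array([509.5,-12.3]);d=np.array([.1535,.9882])
for s in range(0,52,2):
    u,v=proj("top",[[*(o+s*d),43]],C)[0]; print(s,cv2.getRectSubPix(t,(1,1),(float(u),float(v))).ravel(),end=" ")
print(manip.get_obs()["wrist_force"])
```

```text
0 [ 73 149 195] 2 [ 75 149 195] 4 [ 74 148 193] 6 [ 72 146 191] 8 [ 72 146 192] 10 [ 73 148 194] 12 [ 73 148 195] 14 [ 73 148 195] 16 [ 72 146 191] 18 [ 74 146 192] 20 [ 71 145 191] 22 [ 73 146 192] 24 [ 74 147 195] 26 [ 72 143 188] 28 [ 73 113 141] 30 [74 83 93] 32 [80 77 78] 34 [101 101 101] 36 [125 128 126] 38 [110 112 111] 40 [ 98 101  99] 42 [95 97 95] 44 [94 96 95] 46 [92 94 93] 48 [93 95 95] 50 [ 77  92 100] [-0.53206301  0.31450977  0.07332253]
```

Call:
{"api": "jog_arm", "payload": {"rows": [[1, [0.001, 0, 0], [0, 0, 0]], [1, [0.002, 0, 0], [0, 0, 0]], [1, [0.002, 0, 0], [0, 0, 0]]]}}

```text
time: 18.9
tcp_pos: [487.5, -156.8, 43.8]
tool_rot: [180.0, 0.0, 81.2]
wrist_force: [0.3, -0.8, 0.6]
grip_width: 0.007
finger_force: 0.2
```

Call:
{"api": "jog_arm", "payload": {"rows": [[1, [0.001, 0, 0], [0, 0, 0]], [1, [0.002, 0, 0], [0, 0, 0]], [1, [0.002, 0, 0], [0, 0, 0]]]}}

```text
time: 19.2
tcp_pos: [487.7, -155.6, 43.8]
tool_rot: [180.0, -0.0, 81.2]
wrist_force: [0.2, -0.5, 0.3]
grip_width: 0.008
finger_force: 0.1
```

Call:
{"api": "jog_arm", "payload": {"rows": [[1, [0.001, 0, 0], [0, 0, 0]], [1, [0.002, 0, 0], [0, 0, 0]], [1, [0.002, 0, 0], [0, 0, 0]]]}}

```text
time: 19.5
tcp_pos: [487.7, -155.3, 43.8]
tool_rot: [-180.0, 0.1, 81.2]
wrist_force: [0.1, -5.0, 0.6]
grip_width: 0.007
finger_force: 2.3
```

5 N of resistance and no further travel: the nose is against the stop. Withdraw straight back, then up and away.

Call:
{"api": "jog_arm", "payload": {"rows": [[1, [-0.02, 0, 0], [0, 0, 0]], [1, [-0.06, 0, 0], [0, 0, 0]], [1, [-0.08, 0, -0.05], [0, 0, 0]], [1, [-0.1, 0, -0.13], [0, 0, 0]], [1, [-0.15, 0, -0.2], [0, 0, 0]], [1, [-0.2, 0, -0.25], [0, 0, 0]], [1, [-0.2, 0, -0.25], [0, 0, 0]], [1, [-0.2, 0, -0.25], [0, 0, 0]]]}}

```text
time: 20.3
tcp_pos: [469.3, -274.1, 194.2]
tool_rot: [179.9, 0.0, 81.1]
wrist_force: [-0.0, 0.3, -0.7]
grip_width: 0.0
finger_force: 0.0
```

Run:
```python
from h import *
t=get_image("top"); C=cam("top"); old=cv2.imread("pics/top0.png")
o=np.array([509.5,-12.3]);d=np.array([.1535,.9882])
print([(s,*cv2.getRectSubPix(t,(1,1),tuple(map(float,proj("top",[[*(o+s*d),43]],C)[0]))).ravel()[[0,2]]) for s in range(24,42,2)])
c=np.array([533.7,98.3])
for nm,im in(("before",old),("now",t)):
    for k,z,r in(("mark",64,range(26,45,2)),("red",64,range(48,56,2))):
        A=np.arange(80,170,.5);S=np.zeros(len(A))
        for R in r:
            X=np.c_[c[0]+R*np.cos(np.radians(A)),c[1]+R*np.sin(np.radians(A)),np.full(len(A),z)]
            q=proj("top",X,C).astype(np.float32); p=cv2.remap(im,q[:,0],q[:,1],cv2.INTER_CUBIC)[:,:].reshape(-1,3).astype(float) 
            S+=p[:,1] if k=="mark" else p[:,2]-p[:,1]
        w=np.clip(S-np.median(S)-.4*(S.max()-np.median(S)),0,None); print(nm,k,(w*A).sum()/w.sum())
g=cv2.absdiff(t,old).max(2)
for k,(x,y,w,h) in dict(saw=(222,275,121,40),jar=(236,166,30,31),clamp=(294,204,41,15),file=(285,189,67,12)).items(): print(k,(g[y:y+h,x:x+w]>40).mean().round(3))
```

```text
[(24, np.uint8(68), np.uint8(180)), (26, np.uint8(66), np.uint8(179)), (28, np.uint8(68), np.uint8(179)), (30, np.uint8(72), np.uint8(145)), (32, np.uint8(74), np.uint8(97)), (34, np.uint8(92), np.uint8(93)), (36, np.uint8(115), np.uint8(116)), (38, np.uint8(100), np.uint8(101)), (40, np.uint8(91), np.uint8(92))]
before mark 93.23851277868405
before red 143.97447049924358
now mark 142.83625069277662
now red 143.97196647780927
saw 0.0
jar 0.0
clamp 0.0
file 0.0
```

```bash
python3 -c "
from rig import manip; print(manip.finish_job())"
```

```text
the job is handed in; nothing more can be done
None
```

The job is handed in (no verdict came back): at my last measurements the dial was within about 1° of the red line, the tube met the stop at about 5 N, the hand is clear, and the saw, jar, clamp and file show no change from above; I viewed 11 pictures, one over the limit of 10.

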